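Clamp a scratch stylus and hold the inspection lamp's shutter half open

TASK

Clamp the loose scratch stylus in the inspection chuck by turning the chuck's knurled sleeve clockwise (seen from above) until its jaws grip the stylus tight, then let go of the sleeve. Then slide the lamp's spring-loaded shutter by its upright orange tab to the red half-way line so that half the window lights the stylus, and finish while still holding it there against the spring: do not let go. The stylus must stay clamped upright, and the jars, can, bottle, beaker, calculator and spare-stylus block must stay where they stand.

Things in the scene. Friction and masses are not known exactly. Their poses are not given: they have to be found in the camera images.
- chuck: the fixed chuck stand, origin under its axis on the table, z up: a blue plate 130 (x) x 110 x 12 mm, a dark steel column 40 mm across up to 45 mm (60 mm across at its flared foot), and on it the bright knurled sleeve with three brass jaws inside that reach up to 82 mm. The stylus stands in the middle, its tip 100 mm above the table
- sleeve_grip (a point): point on the chuck's upright axis, 64 mm above the table, at the height to grip the sleeve: a knurled steel ring 48 mm across, from 47 to 77 mm above the table. z is up; x and y are the stand's own and do not turn with the sleeve
- sleeve (a joint): turn of the sleeve in rad: 0 jaws open, growing clockwise seen from above; starts from 0 to 0.3. The jaws close 3 mm per rad and meet the stylus near 1.0; then it stiffens quickly and is tight. Turning it takes 0.15 N m of friction, tightening 0.3; let go, it settles near 1.09 and friction keeps it tight. A red mark on its rim lies at the stand's -x side (white line on the plate) at 0
- stylus_mid (a point): middle (half-way up) of the stylus, an aluminium pin 12 mm thick and 55 mm long with a dark pointed tip on top; it stands loose in the open chuck, its foot 45 mm above the table. z is its long axis; 50 g
- stylus: the same stylus, origin at the centre of its foot, z along it to the tip
- jaw0: first of three brass chuck jaws, 8 mm wide and 24 mm high, origin on the chuck's axis 70 mm above the table; it is driven by the sleeve
- jaw1: second brass jaw, the same, 120 degrees round
- jaw2: third brass jaw, the same, 240 degrees round
- lamp: the fixed grey lamp house, a box 180 (x) x 86 (y) x 112 mm high, origin under its middle, z up. On a black strip along the -y edge of its top, lines show where the tab's white pointer stands: white = shut (x = -30 mm), red = half open (x = 0), white = fully open (x = +30 mm). The lit window is in its +y side, toward the chuck
- tab_grip (a point): point to grip on the shutter's orange tab, on its centre line, 142 mm above the table. The tab is 12 mm thick (x), 30 mm wide (y), stands from 116.5 to 162.5 mm and moves with the shutter on a dark carriage plate 30 mm long (x), top at 116.5 mm, over the lamp's top. +x is the direction in which the shutter slides open (away from the robot), z up
- shutter (a joint): slide of the shutter in m: 0 = shut (where the spring returns it), 0.06 = fully open, 0.03 = half-way at the red line. The spring pushes back with about 3 N at 0, 10 N at 0.03 and 16 N at 0.06
- jar_white: bystander: white jar with red lid, 76 mm across, 95 mm high, origin at its foot
- jar_pink: bystander: pink-filled jar with red lid, 76 mm across, 95 mm high, origin at its foot
- paint_can: bystander: metal paint can with blue band, 90 mm across, 100 mm high, origin at its foot
- dark_bottle: bystander: brown bottle with black cap, 64 mm across, 150 mm high, origin at its foot
- beaker: bystander: small white plastic beaker, 54 mm across, 60 mm high, behind the chuck, origin at its foot
- spares: bystander: wooden block 50 x 70 x 22 mm with three spare styluses standing in it to 47 mm, on the chuck's left, origin under its middle
- calculator: bystander: black pocket calculator 150 x 100 x 16 mm lying flat, origin under its middle
Things that resemble listed ones, but are neither listed nor needed, are in the scene too. What is shaped like the lamp but turquoise is not meant.

How it is judged:
On the way, in this order (a step that is already met when the one before it is completed fails the run):
1. the sleeve is turned tight, all three jaws press on the stylus, and the fingers are off the sleeve (value of joint sleeve above 1 rad and contact force between each of jaw0, jaw1, jaw2 and stylus above 3 N and contact force between the fingers and chuck below 0.2 N and value of joint shutter below 0.01 m), for 0.2 s.
2. the fingers hold the shutter half open (value of joint shutter between 0.025 and 0.035 m and contact force between the fingers and shutter above 3 N), for 0.5 s.
At the end, for the whole second after the job is handed in: the shutter is held still by the fingers at half travel (30 mm, within 5 mm) against its spring, with the fingers pressing on it by more than 3 N; the sleeve is turned to more than 1.0 rad, each of the three jaws presses on the stylus by more than 3 N, and the stylus stands upright within 0.1 rad (all of step 2 and velocity of joint shutter between -0.01 and 0.01 m/s and value of joint sleeve above 1 rad and contact force between each of jaw0, jaw1, jaw2 and stylus above 3 N and angle between stylus's own z axis and vertical below 0.1 rad); the arm keeps its last pose, push and grip.
It fails at once if a bystander is shoved more than 25 mm or knocked over (distance of any of jar_white, jar_pink, paint_can, dark_bottle, beaker, spares, calculator from where it was at the start of the episode above 0.025 m or angle between any of jar_white, jar_pink, paint_can, dark_bottle, beaker's own z axis and vertical above 0.5 rad).
It also fails if it takes over 48 s, if anything falls off the work surface, if the arm or the gripper's body presses on something with over 40 N, if the wrist force passes 120 N, or if a joint passes its speed limit or range.

ROBOT

A 7-joint arm with a two-finger parallel gripper is mounted at the origin on the work surface. World frame = base frame: x ahead of the robot, y to its left, z up, the work surface at z = 0. Lengths are in m, angles in rad, forces in N, time in s.
With the tool pointing down it reaches from about 0.425 to 0.925 m from the base axis. Payload 6.8 kg.
Tool frame: the origin (TCP) lies at the very end of the fingers, on their centre line; the grasp point (between the pads) lies 19 mm behind it (r.grip_depth is the distance from the TCP to the grasp point, in m); z points along the fingers, y is the direction in which the jaws open and shut (so a half turn about z gives the same grasp; the last joint's range is limited). The gripper opens to 85 mm and grips with 20 to 120 N. Pads are 22 mm wide; open, the fingers measure 114 mm over their backs; the gripper's body (76 mm by 85 mm) begins 54 mm behind the grasp point. The pads swing forward as they close: fully open they stand 13 mm farther back than shut.
Start: joints at [0.997, 0.477, 0.022, 1.555, -0.011, 1.109, -0.083], TCP at [0.303, -0.603, 0.231] pointing down, gripper open.
Joint ranges: [-2.96, 2.96], [-0.34, 2.1], [-1.41, 1.46], [0.24, 2.44], [-1.37, 4.51], [0.17, 1.92], [-2.96, 2.96]. Speed limits (rad/s): [2.39, 2.39, 3.14, 3.14, 3.14, 3.14, 3.14].

INTERFACE

Orientations are given as a rotation vector (axis times angle).
In Python, from bench import status, eyes, workorder, spotter, r gives the robot as it stands.
- The arm moves only by the tool drive_tool, never from a script. Its argument "commands" is a list of rows, each an object of numbers: "rx", "ry", "rz": the turn, a rotation vector about the world's x, y, z normalised to -1 to 1, where 1 is 8 degrees; "tx", "ty", "tz": the shift along the world's x, y, z normalised to -1 to 1, where 1 is 20 mm; "grip": the closure, from -1 (fully open) to 1 (shut). A call has 1 to 10 rows; each row shifts and turns the commanded pose from where the row before left it; what a row does not reach is not made up. A row lasts 1/8 s, in which the tool goes at most 62.5 mm and 10.7 degrees, less where a joint would pass 70% of its speed; a pose out of reach is approached as far as the arm can. A call with a number of a shift or a turn outside -1 to 1 is refused whole. A call with a gripper value outside its range is refused whole. The fingers move at their own pace and stop on an object; "grip_force" is the grip in N (left out, the last holds). Time passes only in rows, so rows that do not move let the fingers close. It gives the time, the measured TCP pose, the force and the opening at its end, in the units of the state.
- status.get_obs(): the state, without advancing time (a new reading comes with each control period).
- eyes.grab_frame(name): name is "scene" or "top" or "wrist"; returns a dict with "frame" (384x512x3 uint8, blue, green, red), "range_z" (384x512 float32, m along the optical axis (not along the pixel's ray), 0 where there is no reading), "fx", "fy", "cx", "cy" (pixels), "T" (4x4, takes a point from camera to world coordinates); the wrist camera has in their place "T_tool_cam" (4x4, takes a point from camera to tool coordinates, whose origin is the TCP and whose axes are the flange's). Camera axes: x right, y down, z forward; pixel columns grow to the right and rows downward; lengths in m; the calibration is good to about 2 mm. A picture is of the moment at which its call begins: read the wrist's pose just before it.
- workorder.hand_in(): hands the job in, once; it reports no verdict.
Trained networks look in the newest picture that a camera, given by its name, has taken for a name from the list of things; names that differ only in an ending like _2 or _b are one class to them, and where a whole thing is asked for, a point or a joint stands for the part that bears it (a point fixed in the world has none). Each returns a list of dicts, best first, with "confidence" (0 to 1); they miss things now and then, are a little off and sometimes report something else, mostly with a low value. They report only what shows in the picture. A call takes as long as a camera call. They do not tell look-alikes from the thing itself.
- spotter.boxes_of(camera, target): "position" ([column, row] as shares, 0 to 1, of the picture: columns of its width, rows of its height, amid what is visible of it).
- spotter.masks_of(camera, target): "mask" (384x512 bool, what is visible of it) and "position" ([column, row] as shares, 0 to 1, of the picture: columns of its width, rows of its height, amid what is visible of it).
The state is a dict: "clock": time; "joints": joint angles; "qvel": joint speeds; "tau": joint torques, N m; "tcp_pos": TCP position; "orientation": TCP orientation; "contact_force": force on the tool from outside, world axes, zero at the start; "moment": the same for the moment, N m; "grip_width": finger opening in m.
Only numpy, scipy, OpenCV 4.12 (cv2) and the standard library are available. Lean on these libraries where they do the work, as an engineer would, in place of code of your own. Each camera call takes 0.05 s, during which the arm holds its last target.

## Working session

There is one attempt and no reset: what is moved stays moved. The work goes in short steps, Python scripts to look and compute and a tool call to move; the robot and the scene stay as the last step left them, time stands still between calls to the robot, and variables do not carry over. Pictures are saved under pics/ and viewed, and the job is handed in when it is done.

Besides the shell and the picture viewer there is one more tool, called after "Call:" by a JSON object that holds its "method" and its "body", one argument or row to a line. drive_tool: Moves the arm, as the interface text tells. Scaled input: -1 to 1 covers 20 mm each way for a shift and 8 degrees each way for a turn. Its arguments: {"type":"object","properties":{"commands":{"type":"array","items":{"type":"object","properties":{"rx":{"type":"number"},"ry":{"type":"number"},"rz":{"type":"number"},"tx":{"type":"number"},"ty":{"type":"number"},"tz":{"type":"number"},"grip":{"type":"number"}}}},"grip_force":{"type":"number"}},"required":["commands"]}

```bash
mkdir -p pics; cat > h.py <<'E'
import numpy as np,cv2
from bench import status, eyes, workorder, spotter, r
def grab(n,fn=None):
    o=status.get_obs(); f=eyes.grab_frame(n)
    if fn: cv2.imwrite('pics/'+fn,f["frame"])
    return f,o
def pts(f,mask):
    v,u=np.nonzero(mask&(f["range_z"]>0)); z=f["range_z"][v,u]
    P=np.stack([(u-f["cx"])/f["fx"]*z,(v-f["cy"])/f["fy"]*z,z,np.ones_like(z)],1)
    return (P@np.array(f["T"]).T)[:,:3]
E
python3 - <<'E'
from h import *
print(status.get_obs(), r.grip_depth)
for c in ("scene","top"):
    f,o=grab(c,c+"0.png")
    print(c,f["fx"],f["cx"],f["cy"],np.round(f["T"],3).tolist())
    for n in ["chuck","sleeve","stylus","lamp","shutter","beaker","spares","jar_white","jar_pink","paint_can","dark_bottle","calculator"]:
        for d in spotter.masks_of(c,n)[:3]:
            if d["confidence"]<.2: continue
            p=pts(f,d["mask"])
            if len(p): print(n,round(d["confidence"],2),np.round(d["position"],3),np.round(np.median(p,0),3),np.round(np.percentile(p,2,axis=0),3),np.round(np.percentile(p,98,axis=0),3))
E
```

```text
{'clock': 0.0, 'joints': array([ 0.99688771,  0.47781967,  0.02234559,  1.55642143, -0.01148416,
        1.10927466, -0.08310681]), 'qvel': array([ 0.0022439 ,  0.00072606, -0.00095461, -0.00223582, -0.00133956,
        0.00067769, -0.00029813]), 'tau': array([ 2.22655312e-04, -5.96454442e+01,  1.60834897e+00, -2.81201828e+01,
        1.25969842e-02,  9.20534309e-03,  2.85419526e-05]), 'tcp_pos': array([ 0.30289862, -0.60258559,  0.23032537]), 'orientation': array([-3.05510450e+00, -7.24725622e-01,  8.77815039e-04]), 'contact_force': array([-0.74915304,  0.2785698 ,  0.19318938]), 'moment': array([ 0.00153781,  0.00844443, -0.00841736]), 'grip_width': 0.08523295547120541} 0.0187
scene 389.2730907317799 254.88856487500476 187.95708719849688 [[-0.675, 0.559, -0.482, 1.055], [0.738, 0.517, -0.433, 0.519], [0.007, -0.648, -0.761, 1.018], [0.0, 0.0, 0.0, 1.0]]
chuck 0.74 [0.566 0.629] [0.514 0.183 0.015] [0.437 0.113 0.007] [0.566 0.232 0.081]
sleeve 0.57 [0.569 0.615] [0.514 0.177 0.072] [0.48  0.153 0.052] [0.523 0.195 0.081]
stylus 0.74 [0.622 0.727] [0.559 0.316 0.024] [0.522 0.273 0.
[... 2162 characters left out ...]
.118] [ 0.452 -0.051  0.111] [0.484 0.018 0.163]
beaker 0.53 [0.402 0.367] [0.651 0.157 0.027] [ 0.618  0.132 -0.002] [0.667 0.178 0.063]
spares 0.96 [0.3   0.453] [0.55  0.312 0.021] [ 0.517  0.278 -0.003] [0.585 0.351 0.045]
jar_white 0.62 [0.732 0.569] [ 0.408 -0.345  0.092] [ 0.376 -0.384  0.005] [ 0.443 -0.319  0.1  ]
jar_pink 0.65 [0.198 0.348] [0.667 0.473 0.088] [0.641 0.447 0.004] [0.707 0.515 0.098]
paint_can 0.75 [0.703 0.35 ] [ 0.651 -0.312  0.1  ] [ 0.617 -0.357  0.015] [ 0.7   -0.275  0.106]
dark_bottle 0.98 [0.815 0.409] [ 0.576 -0.477  0.098] [ 0.554 -0.508  0.007] [ 0.61  -0.458  0.152]
calculator 0.57 [0.19  0.608] [0.368 0.479 0.015] [0.297 0.428 0.006] [0.442 0.529 0.021]
```

View pics/scene0.png

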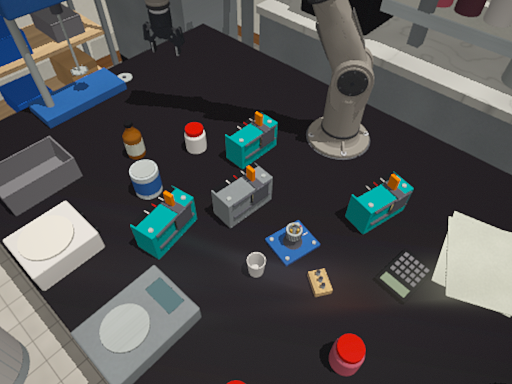

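View pics/top0.png

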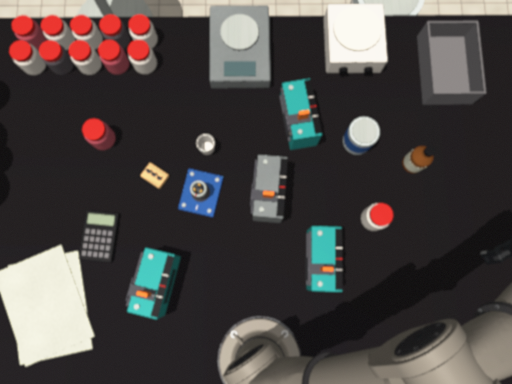

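The grey lamp is amid three turquoise decoys (scene px ~(243,193); top px ~(268,188)). The chuck is at top px (200,190) on a blue plate. Next I refine both poses.

```bash
python3 - <<'E'
from h import *
for c in ("scene","top"):
    f,o=grab(c)
    P=pts(f,np.ones((384,512),bool)); v,u=np.nonzero(f["range_z"]>0); col=f["frame"][v,u].astype(int)
    hsv=cv2.cvtColor(f["frame"],cv2.COLOR_BGR2HSV)[v,u].astype(int)
    def rect(m,n):
        if m.sum()<5: print(n,'none');return
        q=P[m]; rr=cv2.minAreaRect((q[:,:2]*1000).astype(np.float32)); print(c,n,m.sum(),np.round(rr[0],1),np.round(rr[1],1),round(rr[2],2),'z',np.round(np.percentile(q[:,2],[5,50,95]),4))
    near=lambda x,y,d:(abs(P[:,0]-x)<d)&(abs(P[:,1]-y)<d)
    rect(near(.495,-.033,.13)&(abs(P[:,2]-.112)<.004)&(hsv[:,1]<60),'lamptop')
    rect(near(.495,-.033,.13)&(P[:,2]>.125),'tab')
    org=(hsv[:,0]>5)&(hsv[:,0]<20)&(hsv[:,1]>150)
    rect(near(.495,-.033,.13)&(P[:,2]>.155)&org,'tabtop')
    rect(near(.495,-.033,.13)&org,'taborg')
    rect(near(.50,.172,.1)&(abs(P[:,2]-.012)<.006)&(hsv[:,0]>95)&(hsv[:,0]<130)&(hsv[:,1]>100),'plate')
    rect(near(.50,.172,.05)&(P[:,2]>.07)&(P[:,2]<.088),'sleeve')
    rect(near(.50,.172,.05)&(P[:,2]>.088),'stylus')
    bx={'scene':[(205,155,290,230),(255,210,330,270)],'top':[(240,140,300,230),(170,160,230,220)]}[c]
    for i,(a,b,e,g) in enumerate(bx):
        cv2.imwrite(f'pics/{c}_z{i}.png',cv2.resize(f["frame"][b:g,a:e],None,fx=6,fy=6,interpolation=cv2.INTER_CUBIC))
E
python3 -c "
import cv2,numpy as np
a=[cv2.resize(cv2.imread(f'pics/{n}.png'),(390,290)) for n in ('scene_z0','scene_z1','top_z0','top_z1')]
cv2.imwrite('pics/mont.png',np.vstack([np.hstack(a[:2]),np.hstack(a[2:])]))"
```

```text
scene lamptop 875 [497.2 -35.3] [100.3 180.5] 84.82 z [0.1105 0.1139 0.1158]
scene tab 105 [467.3 -30.5] [31. 14.] 81.17 z [0.128  0.1521 0.1654]
scene tabtop 41 [467.2 -30.6] [30.8 14. ] 81.17 z [0.1585 0.1632 0.166 ]
scene taborg 115 [452.8 -45.5] [71.6 24.1] 46.0 z [0.1206 0.1479 0.1653]
scene plate 850 [499.4 173.1] [112.8 132.9] 76.1 z [0.0101 0.0141 0.0168]
scene sleeve 158 [499.8 173.1] [47.3 46.6] 1.66 z [0.0713 0.0781 0.0833]
scene stylus 16 [502.1 172.6] [6.1 9.1] 41.19 z [0.089  0.096  0.1035]
top lamptop 1505 [496.1 -31.8] [ 95.8 180.4] 84.23 z [0.1087 0.1119 0.1153]
top tab 71 [466.3 -28.9] [29.1 12.6] 84.01 z [0.1314 0.161  0.1659]
top tabtop 39 [465.3 -28.6] [ 9.  27.7] 0.02 z [0.1576 0.1621 0.166 ]
top taborg 61 [465.  -31.6] [11.9 33.8] 5.59 z [0.1286 0.1606 0.1658]
top plate 1014 [498.4 173. ] [113.3 130.4] 75.32 z [0.0071 0.0112 0.0156]
top sleeve 134 [497.9 173.7] [45.3 46.9] 51.29 z [0.0715 0.0759 0.0833]
top stylus 12 [498.6 172.8] [8.  8.2] 1.14 z [0.0894 0.0949 0.0998]
```

View pics/mont.png

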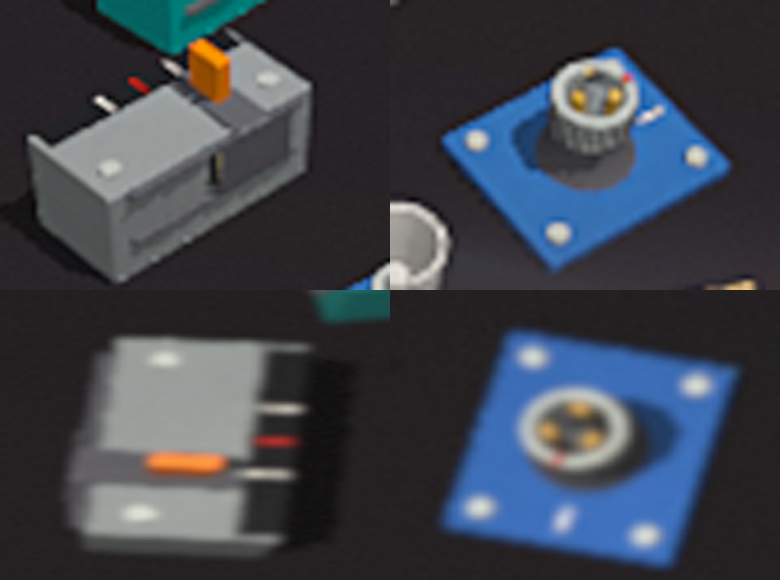

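Chuck axis ≈ (0.499, 0.173), sleeve mark at about 0.17 rad. Lamp yaw is about -5.5°, tab ≈ (0.4665, -0.0295), and sizes agree with the listing. Now moving above the chuck, turning the tool on the way.

Call:
{"method": "drive_tool", "body": {
  "commands": [
    {"tx":1,"ty":1,"tz":0.3,"rz":1,"grip":-1},
    {"tx":1,"ty":1,"tz":0.3,"rz":1,"grip":-1},
    {"tx":1,"ty":1,"tz":0.3,"rz":1,"grip":-1},
    {"tx":1,"ty":1,"rz":1,"grip":-1},
    {"tx":1,"ty":1,"rz":1,"grip":-1},
    {"tx":1,"ty":1,"rz":1,"grip":-1},
    {"tx":1,"ty":1,"rz":1,"grip":-1},
    {"tx":1,"ty":1,"rz":1,"grip":-1},
    {"tx":1,"ty":1,"rz":1,"grip":-1},
    {"tx":0.8,"ty":1,"rz":1,"grip":-1}
  ],
  "grip_force": 60
}}

```text
validation failed for argument at $.co...
```

Call:
{"method": "drive_tool", "body": {
  "commands": [
    {"ty":1,"rz":1},
    {"ty":1,"rz":1},
    {"ty":1,"rz":1},
    {"ty":1,"rz":1},
    {"ty":1,"rz":0.6},
    {"ty":1},
    {"ty":1},
    {"ty":1},
    {"ty":1},
    {"ty":1}
  ]
}}

```text
validation failed for argument at $.co...
```

Call:
{"method": "drive_tool", "body": {
  "commands": [
    {"ty":1},
    {"ty":1},
    {"ty":1},
    {"ty":1},
    {"ty":1},
    {"ty":1},
    {"ty":1},
    {"ty":1},
    {"ty":1},
    {"ty":1}
  ]
}}

```text
validation failed for argument at $.co...
```

Call:
{"method": "drive_tool", "body": {
  "commands": [
    {"ty":1},
    {"ty":1},
    {"ty":1},
    {"ty":1},
    {"ty":1},
    {"ty":1},
    {"ty":1},
    {"ty":1},
    {"ty":0.8},
    {}
  ]
}}

```text
validation failed for argument at $.co...
```

Call:
{"method": "drive_tool", "body": {
  "commands": [
    {"tx":1,"ty":1,"tz":0.3,"rx":0,"ry":0,"rz":1,"grip":-1}
  ],
  "grip_force": 60
}}

```text
clock: 1.52
tcp_pos: [0.3206, -0.5844, 0.2368]
orientation: [-2.999, -0.934, 0.003]
contact_force: [0.4, 0.6, 0.1]
grip_width: 0.0856
```

All keys are needed in each row.

Call:
{"method": "drive_tool", "body": {
  "commands": [
    {"tx":1,"ty":1,"tz":0.3,"rx":0,"ry":0,"rz":1,"grip":-1},
    {"tx":1,"ty":1,"tz":0.3,"rx":0,"ry":0,"rz":1,"grip":-1},
    {"tx":1,"ty":1,"tz":0,"rx":0,"ry":0,"rz":1,"grip":-1},
    {"tx":1,"ty":1,"tz":0,"rx":0,"ry":0,"rz":1,"grip":-1},
    {"tx":1,"ty":1,"tz":0,"rx":0,"ry":0,"rz":1,"grip":-1},
    {"tx":1,"ty":1,"tz":0,"rx":0,"ry":0,"rz":1,"grip":-1},
    {"tx":1,"ty":1,"tz":0,"rx":0,"ry":0,"rz":1,"grip":-1},
    {"tx":1,"ty":1,"tz":0,"rx":0,"ry":0,"rz":1,"grip":-1},
    {"tx":0.8,"ty":1,"tz":0,"rx":0,"ry":0,"rz":1,"grip":-1},
    {"tx":0,"ty":1,"tz":0,"rx":0,"ry":0,"rz":1,"grip":-1}
  ]
}}

```text
clock: 2.78
tcp_pos: [0.5006, -0.3818, 0.2492]
orientation: [1.687, 2.65, 0.001]
contact_force: [0.3, -0.4, 0.4]
grip_width: 0.0854
```

Call:
{"method": "drive_tool", "body": {
  "commands": [
    {"tx":0,"ty":1,"tz":0,"rx":0,"ry":0,"rz":1,"grip":-1},
    {"tx":0,"ty":1,"tz":0,"rx":0,"ry":0,"rz":1,"grip":-1},
    {"tx":0,"ty":1,"tz":0,"rx":0,"ry":0,"rz":1,"grip":-1},
    {"tx":0,"ty":1,"tz":0,"rx":0,"ry":0,"rz":0.6,"grip":-1},
    {"tx":0,"ty":1,"tz":0,"rx":0,"ry":0,"rz":0,"grip":-1},
    {"tx":0,"ty":1,"tz":0,"rx":0,"ry":0,"rz":0,"grip":-1},
    {"tx":0,"ty":1,"tz":0,"rx":0,"ry":0,"rz":0,"grip":-1},
    {"tx":0,"ty":1,"tz":0,"rx":0,"ry":0,"rz":0,"grip":-1},
    {"tx":0,"ty":1,"tz":0,"rx":0,"ry":0,"rz":0,"grip":-1},
    {"tx":0,"ty":1,"tz":0,"rx":0,"ry":0,"rz":0,"grip":-1}
  ]
}}

```text
clock: 4.03
tcp_pos: [0.4992, -0.1817, 0.2493]
orientation: [0.984, 2.983, 0.0]
contact_force: [-0.1, -0.7, 0.0]
grip_width: 0.0849
```

Call:
{"method": "drive_tool", "body": {
  "commands": [
    {"tx":0,"ty":1,"tz":0,"rx":0,"ry":0,"rz":0,"grip":-1},
    {"tx":0,"ty":1,"tz":0,"rx":0,"ry":0,"rz":0,"grip":-1},
    {"tx":0,"ty":1,"tz":0,"rx":0,"ry":0,"rz":0,"grip":-1},
    {"tx":0,"ty":1,"tz":0,"rx":0,"ry":0,"rz":0,"grip":-1},
    {"tx":0,"ty":1,"tz":0,"rx":0,"ry":0,"rz":0,"grip":-1},
    {"tx":0,"ty":1,"tz":0,"rx":0,"ry":0,"rz":0,"grip":-1},
    {"tx":0,"ty":1,"tz":0,"rx":0,"ry":0,"rz":0,"grip":-1},
    {"tx":0,"ty":1,"tz":0,"rx":0,"ry":0,"rz":0,"grip":-1},
    {"tx":0,"ty":1,"tz":0,"rx":0,"ry":0,"rz":0,"grip":-1},
    {"tx":0,"ty":1,"tz":0,"rx":0,"ry":0,"rz":0,"grip":-1}
  ]
}}

```text
clock: 5.28
tcp_pos: [0.499, 0.0182, 0.2493]
orientation: [0.984, 2.983, 0.0]
contact_force: [0.1, -0.4, 0.0]
grip_width: 0.085
```

Call:
{"method": "drive_tool", "body": {
  "commands": [
    {"tx":0,"ty":1,"tz":0,"rx":0,"ry":0,"rz":0,"grip":-1},
    {"tx":0,"ty":1,"tz":0,"rx":0,"ry":0,"rz":0,"grip":-1},
    {"tx":0,"ty":1,"tz":0,"rx":0,"ry":0,"rz":0,"grip":-1},
    {"tx":0,"ty":1,"tz":0,"rx":0,"ry":0,"rz":0,"grip":-1},
    {"tx":0,"ty":1,"tz":0,"rx":0,"ry":0,"rz":0,"grip":-1},
    {"tx":0,"ty":1,"tz":0,"rx":0,"ry":0,"rz":0,"grip":-1},
    {"tx":0,"ty":1,"tz":0,"rx":0,"ry":0,"rz":0,"grip":-1},
    {"tx":0,"ty":0.75,"tz":0,"rx":0,"ry":0,"rz":0,"grip":-1},
    {"tx":0,"ty":0,"tz":0,"rx":0,"ry":0,"rz":0,"grip":-1}
  ]
}}

```text
clock: 6.4
tcp_pos: [0.4988, 0.1733, 0.2493]
orientation: [-0.981, -2.984, -0.001]
contact_force: [0.2, -0.2, -0.1]
grip_width: 0.0855
```

```bash
cat >> h.py <<'E'
from scipy.spatial.transform import Rotation as R
def wgrab(fn=None):
    f,o=grab("wrist",fn)
    T=np.eye(4);T[:3,:3]=R.from_rotvec(o["orientation"]).as_matrix();T[:3,3]=o["tcp_pos"]
    f["T"]=T@np.array(f["T_tool_cam"]); return f,o
E
python3 - <<'E'
from h import *
f,o=wgrab("w1.png"); print(o["tcp_pos"],o["orientation"],o["joints"],np.round(f["T_tool_cam"],3).tolist())
P=pts(f,np.ones((384,512),bool)); v,u=np.nonzero(f["range_z"]>0)
hsv=cv2.cvtColor(f["frame"],cv2.COLOR_BGR2HSV)[v,u].astype(int)
near=(np.hypot(P[:,0]-.499,P[:,1]-.173)<.04)
m=near&(P[:,2]>.071)&(P[:,2]<.085); q=P[m]; 
for n,m in (('sleeve',m),('styl',near&(P[:,2]>.09)),('mark',near&(P[:,2]>.06)&((hsv[:,0]<8)|(hsv[:,0]>172))&(hsv[:,1]>120))):
    if m.sum()>3:
        q=P[m];print(n,m.sum(),cv2.minEnclosingCircle((q[:,:2]*1000).astype(np.float32)),q.mean(0),np.percentile(q[:,2],[5,95]))
E
```

```text
[0.49881023 0.17327698 0.24934727] [-9.80917658e-01 -2.98432338e+00 -8.03202946e-04] [ 0.17485111  0.30318761 -0.75256752  1.84536253  0.23259798  1.08284935
  0.27064916] [[-0.0, -0.949, -0.314, 0.08], [1.0, -0.0, -0.0, 0.001], [0.0, -0.314, 0.949, -0.143], [0.0, 0.0, 0.0, 1.0]]
sleeve 956 ((498.26885986328125, 174.1237030029297), 24.922971725463867) [0.49710324 0.1749086  0.07702392] [0.07236288 0.0823943 ]
styl 12268 ((496.29547119140625, 175.10061645507812), 39.777503967285156) [0.48828038 0.1808336  0.32966029] [0.3229382 0.3397446]
mark 7 ((478.7015380859375, 181.4586181640625), 2.1360034942626953) [0.47906225 0.18145865 0.0782238 ] [0.0773381  0.07938372]
```

View pics/w1.png

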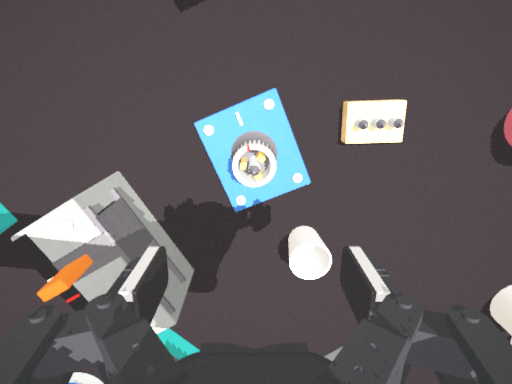

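Chuck axis agrees between cameras at (0.4985, 0.1735), with the mark about 0.13 rad clockwise of the white line. In the wrist view (sleeve px ~(254,165)), the space around it is clear. Descending.

Call:
{"method": "drive_tool", "body": {
  "commands": [
    {"tx":0,"ty":0.02,"tz":-1,"rx":0,"ry":0,"rz":0,"grip":-1},
    {"tx":0,"ty":0,"tz":-1,"rx":0,"ry":0,"rz":0,"grip":-1},
    {"tx":0,"ty":0,"tz":-1,"rx":0,"ry":0,"rz":0,"grip":-1},
    {"tx":0,"ty":0,"tz":-1,"rx":0,"ry":0,"rz":0,"grip":-1},
    {"tx":0,"ty":0,"tz":-1,"rx":0,"ry":0,"rz":0,"grip":-1},
    {"tx":0,"ty":0,"tz":-1,"rx":0,"ry":0,"rz":0,"grip":-1},
    {"tx":0,"ty":0,"tz":-1,"rx":0,"ry":0,"rz":0,"grip":-1},
    {"tx":0,"ty":0,"tz":-1,"rx":0,"ry":0,"rz":0,"grip":-1},
    {"tx":0,"ty":0,"tz":-1,"rx":0,"ry":0,"rz":0,"grip":-1},
    {"tx":0,"ty":0,"tz":-1,"rx":0,"ry":0,"rz":0,"grip":-1}
  ]
}}

```text
clock: 7.7
tcp_pos: [0.4992, 0.1723, 0.048]
orientation: [-0.984, -2.983, -0.0]
contact_force: [-0.3, -0.1, 0.5]
grip_width: 0.0855
```

Call:
{"method": "drive_tool", "body": {
  "commands": [
    {"tx":0,"ty":0,"tz":-0.2,"rx":0,"ry":0,"rz":0,"grip":-1},
    {"tx":0,"ty":0,"tz":0,"rx":0,"ry":0,"rz":0,"grip":1},
    {"tx":0,"ty":0,"tz":0,"rx":0,"ry":0,"rz":0,"grip":1},
    {"tx":0,"ty":0,"tz":0,"rx":0,"ry":0,"rz":0,"grip":1},
    {"tx":0,"ty":0,"tz":0,"rx":0,"ry":0,"rz":0,"grip":1},
    {"tx":0,"ty":0,"tz":0,"rx":0,"ry":0,"rz":0,"grip":1}
  ],
  "grip_force": 60
}}

```text
clock: 8.45
tcp_pos: [0.4998, 0.1727, 0.0463]
orientation: [0.984, 2.982, 0.002]
contact_force: [-0.6, 0.4, 6.7]
grip_width: 0.0459
```

Call:
{"method": "drive_tool", "body": {
  "commands": [
    {"tx":0,"ty":0,"tz":0,"rx":0,"ry":0,"rz":-0.75,"grip":1},
    {"tx":0,"ty":0,"tz":0,"rx":0,"ry":0,"rz":-0.75,"grip":1},
    {"tx":0,"ty":0,"tz":0,"rx":0,"ry":0,"rz":-0.75,"grip":1},
    {"tx":0,"ty":0,"tz":0,"rx":0,"ry":0,"rz":-0.75,"grip":1},
    {"tx":0,"ty":0,"tz":0,"rx":0,"ry":0,"rz":-0.75,"grip":1},
    {"tx":0,"ty":0,"tz":0,"rx":0,"ry":0,"rz":-0.75,"grip":1}
  ]
}}

```text
clock: 9.2
tcp_pos: [0.498, 0.1713, 0.0463]
orientation: [1.862, 2.53, -0.005]
contact_force: [-9.8, -4.7, 15.7]
grip_width: 0.046
```

```bash
python3 - <<'E'
from h import *
o=status.get_obs();print({k:np.round(o[k],3) for k in o})
f,o=wgrab("w2.png")
E
```

```text
{'clock': np.float64(9.2), 'joints': array([-0.089,  0.536, -0.454,  2.023,  0.374,  0.665, -0.483]), 'qvel': array([-0.162, -0.04 ,  0.204,  0.014, -0.165, -0.046, -0.688]), 'tau': array([  0.415, -44.496,  -4.998, -20.19 ,   0.521,  -2.326,   0.717]), 'tcp_pos': array([0.498, 0.171, 0.046]), 'orientation': array([ 1.862,  2.53 , -0.005]), 'contact_force': array([-9.782, -4.654, 15.714]), 'moment': array([-0.691,  1.285,  0.156]), 'grip_width': np.float64(0.046)}
```

View pics/w2.png

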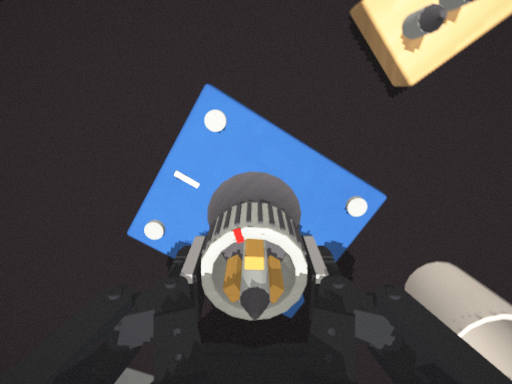

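Call:
{"method": "drive_tool", "body": {
  "commands": [
    {"tx":0,"ty":0,"tz":0,"rx":0,"ry":0,"rz":-0.6,"grip":1},
    {"tx":0,"ty":0,"tz":0,"rx":0,"ry":0,"rz":-0.6,"grip":1},
    {"tx":0,"ty":0,"tz":0,"rx":0,"ry":0,"rz":-0.6,"grip":1},
    {"tx":0,"ty":0,"tz":0,"rx":0,"ry":0,"rz":0,"grip":1}
  ]
}}

```text
clock: 9.75
tcp_pos: [0.4971, 0.1711, 0.0462]
orientation: [2.162, 2.279, -0.007]
contact_force: [-10.7, -5.1, 17.9]
grip_width: 0.0458
```

```bash
python3 - <<'E'
from h import *
o=status.get_obs();print({k:np.round(o[k],3) for k in ("tau","moment","contact_force","orientation","tcp_pos")})
E
```

```text
{'tau': array([ -0.771, -43.844,  -3.377, -20.823,   0.607,  -2.902,  -0.162]), 'moment': array([-0.827,  1.641, -0.173]), 'contact_force': array([-10.657,  -5.08 ,  17.879]), 'orientation': array([ 2.162,  2.279, -0.007]), 'tcp_pos': array([0.497, 0.171, 0.046])}
```

Call:
{"method": "drive_tool", "body": {
  "commands": [
    {"tx":0,"ty":0,"tz":0,"rx":0,"ry":0,"rz":-0.5,"grip":1},
    {"tx":0,"ty":0,"tz":0,"rx":0,"ry":0,"rz":-0.5,"grip":1},
    {"tx":0,"ty":0,"tz":0,"rx":0,"ry":0,"rz":0,"grip":1}
  ]
}}

```text
clock: 10.12
tcp_pos: [0.4965, 0.1711, 0.0462]
orientation: [2.314, 2.124, -0.008]
contact_force: [-11.7, -4.9, 18.6]
grip_width: 0.0461
```

```bash
python3 - <<'E'
from h import *
o=status.get_obs();print({k:np.round(o[k],3) for k in ("tau","moment","contact_force","orientation","tcp_pos")})
f,o=wgrab("w3.png")
E
```

```text
{'tau': array([ -0.313, -43.194,  -2.499, -21.395,   0.519,  -3.295,  -0.327]), 'moment': array([-0.902,  1.942,  0.106]), 'contact_force': array([-11.723,  -4.851,  18.631]), 'orientation': array([ 2.314,  2.124, -0.008]), 'tcp_pos': array([0.497, 0.171, 0.046])}
```

View pics/w3.png

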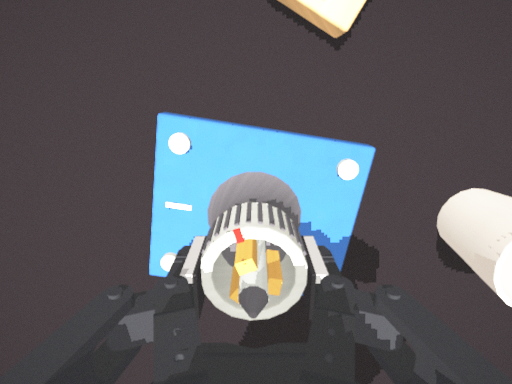

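Call:
{"method": "drive_tool", "body": {
  "commands": [
    {"tx":0,"ty":0,"tz":0,"rx":0,"ry":0,"rz":-0.5,"grip":1},
    {"tx":0,"ty":0,"tz":0,"rx":0,"ry":0,"rz":-0.5,"grip":1},
    {"tx":0,"ty":0,"tz":0,"rx":0,"ry":0,"rz":0,"grip":1}
  ]
}}

```text
clock: 10.55
tcp_pos: [0.496, 0.1712, 0.0463]
orientation: [2.455, 1.959, -0.009]
contact_force: [-13.4, -4.7, 21.0]
grip_width: 0.0463
```

```bash
python3 - <<'E'
from h import *
o=status.get_obs();print({k:np.round(o[k],3) for k in ("tau","moment","contact_force","orientation","tcp_pos")})
f,o=wgrab("w4.png")
P=pts(f,np.ones((384,512),bool)); v,u=np.nonzero(f["range_z"]>0)
hsv=cv2.cvtColor(f["frame"],cv2.COLOR_BGR2HSV)[v,u].astype(int)
m=(abs(P[:,2]-.077)<.006)&((hsv[:,0]<6)|(hsv[:,0]>174))&(hsv[:,1]>180)&(np.hypot(P[:,0]-.4985,P[:,1]-.1735)<.03)
q=P[m]; c=q.mean(0); print('mark',m.sum(),c)
m=(abs(P[:,2]-.012)<.006)&(hsv[:,1]<40)&(hsv[:,2]>150)&(np.hypot(P[:,0]-.4985,P[:,1]-.1735)<.062)&(P[:,0]<.4985)
print('line',m.sum(),np.median(P[m],0))
b=(abs(P[:,2]-.012)<.006)&(hsv[:,0]>95)&(hsv[:,0]<130)&(hsv[:,1]>120);print(cv2.minAreaRect((P[b][:,:2]*1000).astype(np.float32)))
for cx,cy in((.4985,.1735),(.497,.172)):
  a=np.degrees(np.arctan2(c[1]-cy,c[0]-cx)); print('mark ang',a,'sleeve',np.radians(180-14.3-a))
E
```

```text
{'tau': array([  0.277, -42.605,  -1.485, -21.927,   0.271,  -3.681,  -0.712]), 'moment': array([-0.986,  2.156,  0.458]), 'contact_force': array([-13.375,  -4.671,  21.021]), 'orientation': array([ 2.455,  1.959, -0.009]), 'tcp_pos': array([0.496, 0.171, 0.046])}
mark 0 [nan nan nan]
line 749 [0.47674922 0.19559242 0.01461684]
((498.637939453125, 177.71646118164062), (103.86585998535156, 129.99978637695312), 76.27371978759766)
mark ang nan sleeve nan
mark ang nan sleeve nan<stdin>:7: RuntimeWarning: Mean of empty slice.
  ret = um.true_divide(
```

View pics/w4.png

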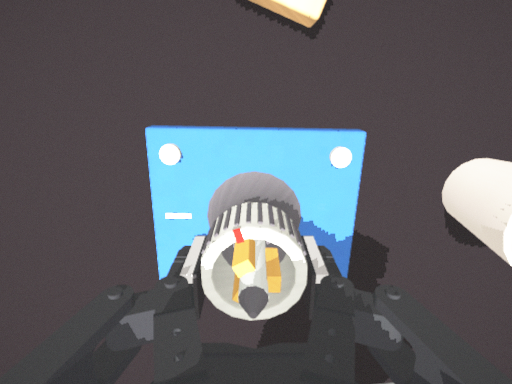

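Call:
{"method": "drive_tool", "body": {
  "commands": [
    {"tx":0,"ty":0,"tz":0,"rx":0,"ry":0,"rz":-0.5,"grip":1},
    {"tx":0,"ty":0,"tz":0,"rx":0,"ry":0,"rz":-0.3,"grip":1},
    {"tx":0,"ty":0,"tz":0,"rx":0,"ry":0,"rz":0,"grip":1}
  ]
}}

```text
clock: 10.98
tcp_pos: [0.4956, 0.1712, 0.0462]
orientation: [2.559, 1.821, -0.01]
contact_force: [-15.0, -4.6, 22.2]
grip_width: 0.0459
```

```bash
python3 - <<'E'
from h import *
o=status.get_obs();print({k:np.round(o[k],3) for k in ("tau","moment","contact_force","orientation","tcp_pos")})
f,o=wgrab("w5.png")
E
```

```text
{'tau': array([  0.858, -42.137,  -0.638, -22.311,   0.058,  -3.971,  -0.972]), 'moment': array([-1.   ,  2.389,  0.79 ]), 'contact_force': array([-14.951,  -4.613,  22.16 ]), 'orientation': array([ 2.559,  1.821, -0.01 ]), 'tcp_pos': array([0.496, 0.171, 0.046])}
```

View pics/w5.png

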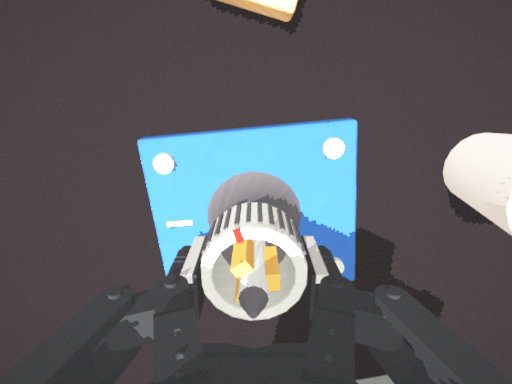

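Moment is climbing and there is no slip (mark stays at px ~(238,236) between the fingers), so it is tight. Releasing and rising.

Call:
{"method": "drive_tool", "body": {
  "commands": [
    {"tx":0,"ty":0,"tz":0,"rx":0,"ry":0,"rz":0,"grip":-1},
    {"tx":0,"ty":0,"tz":0,"rx":0,"ry":0,"rz":0,"grip":-1},
    {"tx":0,"ty":0,"tz":0,"rx":0,"ry":0,"rz":0,"grip":-1},
    {"tx":0,"ty":0,"tz":0,"rx":0,"ry":0,"rz":0,"grip":-1}
  ]
}}

```text
clock: 11.52
tcp_pos: [0.4994, 0.1723, 0.0452]
orientation: [-2.563, -1.817, -0.0]
contact_force: [-0.5, -0.4, -0.1]
grip_width: 0.0852
```

```bash
python3 - <<'E'
from h import *
o=status.get_obs();print({k:np.round(o[k],3) for k in ("tau","moment","contact_force","orientation","tcp_pos","grip_width")})
f,o=wgrab("w6.png")
E
```

```text
{'tau': array([ 4.0000e-03, -5.1212e+01, -2.7070e+00, -1.7989e+01,  9.0000e-03,
       -4.0000e-03, -0.0000e+00]), 'moment': array([0.073, 0.016, 0.032]), 'contact_force': array([-0.514, -0.413, -0.128]), 'orientation': array([-2.563, -1.817, -0.   ]), 'tcp_pos': array([0.499, 0.172, 0.045]), 'grip_width': np.float64(0.085)}
```

View pics/w6.png

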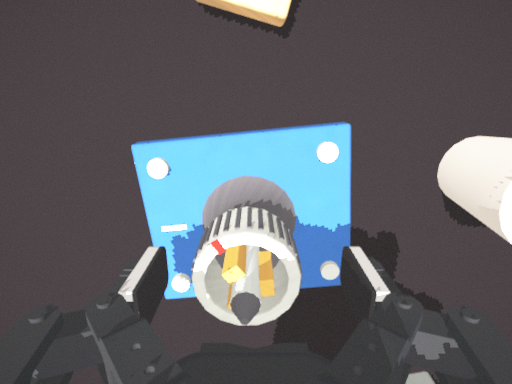

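```bash
cat > m.py <<'E'
from h import *
def ray(f,u,v,z):
    d=f["T"][:3,:3]@np.array([(u-f["cx"])/f["fx"],(v-f["cy"])/f["fy"],1]); o=f["T"][:3,3]
    return o+d*(z-o[2])/d[2]
def measure(fn):
    f,o=wgrab(fn)
    hsv=cv2.cvtColor(f["frame"],cv2.COLOR_BGR2HSV).astype(int)
    red=(((hsv[...,0]<6)|(hsv[...,0]>174))&(hsv[...,1]>150)&(hsv[...,2]>90)).astype(np.uint8)
    n,l,s,c=cv2.connectedComponentsWithStats(red)
    for i in range(1,n):
        p=ray(f,*c[i],.077)
        if s[i,4]>3 and np.hypot(p[0]-.4985,p[1]-.1735)<.035:
            a=np.degrees(np.arctan2(p[1]-.1735,p[0]-.4985)); print('mark',c[i],s[i,4],p,'sleeve',np.radians(165.7-a))
    wh=((hsv[...,1]<50)&(hsv[...,2]>170)).astype(np.uint8)
    n,l,s,c=cv2.connectedComponentsWithStats(wh)
    for i in range(1,n):
        p=ray(f,*c[i],.012)
        if s[i,4]>3 and np.hypot(p[0]-.4985,p[1]-.1735)<.08: print('white',c[i],s[i,4],p,'stand ang',np.degrees(np.arctan2(p[1]-.1735,p[0]-.4985)))
    print(status.get_obs()["clock"])
E
python3 -c "
from m import *
measure('w7.png')"
```

```text
mark [218.3372093  246.58139535] 86 [0.49295385 0.1948563  0.077     ] sleeve 1.0671308251813993
white [327.41623037 151.84293194] 382 [0.55658617 0.20077647 0.012     ] stand ang 25.154109476166948
white [157.34217507 167.93633952] 377 [0.45779039 0.22508758 0.012     ] stand ang 128.27823866496132
white [232.5652819  188.64836795] 674 [0.4957617  0.19790431 0.012     ] stand ang 96.40212730497699
white [246.08983558 268.92361734] 6690 [0.48435141 0.14168102 0.012     ] stand ang -113.97274688703918
white [282. 224.] 5 [0.51717524 0.16522153 0.012     ] stand ang -23.907019250567885
white [173.75776398 227.51552795] 161 [0.45099295 0.18583716 0.012     ] stand ang 165.4423555375172
white [329.24295775 269.92605634] 284 [0.53692495 0.12239737 0.012     ] stand ang -53.05986487196578
white [180.61591696 282.48788927] 289 [0.4384998  0.14643863 0.012     ] stand ang -155.7236097481918
11.625
```

Sleeve measured at ≈1.07 rad against the stated settled 1.09, and the white line measures 165.4° (expected 165.7°). The clamp is tight, so I move up and over to the tab.

Call:
{"method": "drive_tool", "body": {
  "commands": [
    {"tx":0,"ty":0,"tz":1,"rx":0,"ry":0,"rz":0,"grip":-1},
    {"tx":0,"ty":0,"tz":1,"rx":0,"ry":0,"rz":0,"grip":-1},
    {"tx":0,"ty":0,"tz":1,"rx":0,"ry":0,"rz":0,"grip":-1},
    {"tx":0,"ty":0,"tz":1,"rx":0,"ry":0,"rz":0,"grip":-1},
    {"tx":0,"ty":0,"tz":1,"rx":0,"ry":0,"rz":0,"grip":-1},
    {"tx":0,"ty":0,"tz":1,"rx":0,"ry":0,"rz":0,"grip":-1},
    {"tx":0,"ty":0,"tz":1,"rx":0,"ry":0,"rz":0,"grip":-1},
    {"tx":0,"ty":0,"tz":1,"rx":0,"ry":0,"rz":0,"grip":-1},
    {"tx":0,"ty":0,"tz":1,"rx":0,"ry":0,"rz":0,"grip":-1},
    {"tx":0,"ty":0,"tz":1,"rx":0,"ry":0,"rz":0,"grip":-1}
  ]
}}

```text
clock: 12.88
tcp_pos: [0.4991, 0.1722, 0.2459]
orientation: [-2.563, -1.817, 0.0]
contact_force: [0.1, 0.4, 0.6]
grip_width: 0.0854
```

Call:
{"method": "drive_tool", "body": {
  "commands": [
    {"tx":-0.16,"ty":-1,"tz":0,"rx":0,"ry":0,"rz":0.35,"grip":-1},
    {"tx":-0.16,"ty":-1,"tz":0,"rx":0,"ry":0,"rz":0.35,"grip":-1},
    {"tx":-0.16,"ty":-1,"tz":0,"rx":0,"ry":0,"rz":0.35,"grip":-1},
    {"tx":-0.16,"ty":-1,"tz":0,"rx":0,"ry":0,"rz":0.35,"grip":-1},
    {"tx":-0.16,"ty":-1,"tz":0,"rx":0,"ry":0,"rz":0.32,"grip":-1},
    {"tx":-0.16,"ty":-1,"tz":0,"rx":0,"ry":0,"rz":0,"grip":-1},
    {"tx":-0.16,"ty":-1,"tz":0,"rx":0,"ry":0,"rz":0,"grip":-1},
    {"tx":-0.16,"ty":-1,"tz":0,"rx":0,"ry":0,"rz":0,"grip":-1},
    {"tx":-0.16,"ty":-1,"tz":0,"rx":0,"ry":0,"rz":0,"grip":-1},
    {"tx":-0.16,"ty":-1,"tz":0,"rx":0,"ry":0,"rz":0,"grip":-1}
  ]
}}

```text
clock: 14.12
tcp_pos: [0.467, -0.0283, 0.2453]
orientation: [2.326, 2.111, 0.0]
contact_force: [0.3, 0.5, -0.0]
grip_width: 0.0853
```

Call:
{"method": "drive_tool", "body": {
  "commands": [
    {"tx":0,"ty":-0.1,"tz":0,"rx":0,"ry":0,"rz":0,"grip":-1},
    {"tx":0,"ty":0,"tz":0,"rx":0,"ry":0,"rz":0,"grip":-1}
  ]
}}

```text
clock: 14.38
tcp_pos: [0.4673, -0.0291, 0.2453]
orientation: [-2.326, -2.111, -0.001]
contact_force: [-0.1, -0.4, 0.8]
grip_width: 0.0854
```

```bash
python3 - <<'E'
from h import *
f,o=wgrab("w8.png"); print(o["tcp_pos"],o["orientation"],o["joints"])
for c in ("wrist","top"):
    if c=="top": f,o=grab("top","top2.png")
    P=pts(f,np.ones((384,512),bool)); v,u=np.nonzero(f["range_z"]>0)
    hsv=cv2.cvtColor(f["frame"],cv2.COLOR_BGR2HSV)[v,u].astype(int)
    near=(abs(P[:,0]-.49)<.1)&(abs(P[:,1]+.03)<.06)
    org=(hsv[:,0]>5)&(hsv[:,0]<20)&(hsv[:,1]>150)
    for n,m in (('tab',near&org&(P[:,2]>.12)&(P[:,2]<.17)),('tabtop',near&org&(P[:,2]>.159)&(P[:,2]<.17)),('top',near&(abs(P[:,2]-.112)<.004)&(hsv[:,1]<60))):
        if m.sum()>4: print(c,n,m.sum(),cv2.minAreaRect((P[m][:,:2]*1000).astype(np.float32)),np.percentile(P[m][:,2],[5,95]))
E
```

```text
[ 0.46729094 -0.02907656  0.24532598] [-2.32603154e+00 -2.11146436e+00 -5.38467767e-04] [ 0.1749529   0.13453905 -0.26784153  2.00020149  0.04150583  1.01179449
 -0.20922671]
wrist tab 203 ((465.6777038574219, -28.279611587524414), (29.553361892700195, 11.380598068237305), 83.67467498779297) [0.12327336 0.16231564]
wrist tabtop 49 ((465.48101806640625, -28.27552604675293), (29.469236373901367, 11.358692169189453), 84.59968566894531) [0.1592694  0.16269802]
wrist top 15277 ((495.38470458984375, -31.982322692871094), (96.80097961425781, 179.88778686523438), 84.43157196044922) [0.11020389 0.11456088]
top top 268 ((468.8393249511719, 7.699712753295898), (127.67572021484375, 32.899330139160156), 8.222893714904785) [0.10864253 0.11553983]
```

View pics/w8.png

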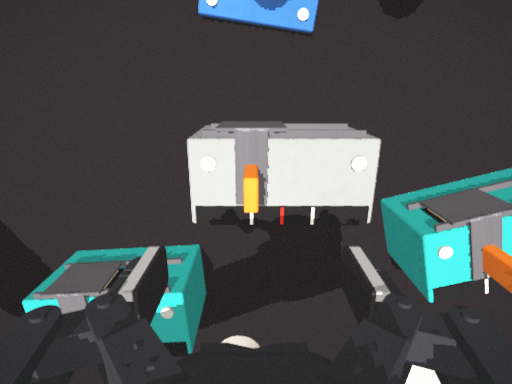

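Wrist view: grey lamp in the middle, tab at px ~(251,190), pointer on the left white line (shut). Tab ≈ (0.466, -0.0285), so I descend and grip.

Call:
{"method": "drive_tool", "body": {
  "commands": [
    {"tx":-0.07,"ty":0.03,"tz":-1,"rx":0,"ry":0,"rz":0,"grip":-1},
    {"tx":0,"ty":0,"tz":-1,"rx":0,"ry":0,"rz":0,"grip":-1},
    {"tx":0,"ty":0,"tz":-1,"rx":0,"ry":0,"rz":0,"grip":-1},
    {"tx":0,"ty":0,"tz":-1,"rx":0,"ry":0,"rz":0,"grip":-1},
    {"tx":0,"ty":0,"tz":-1,"rx":0,"ry":0,"rz":0,"grip":-1},
    {"tx":0,"ty":0,"tz":-1,"rx":0,"ry":0,"rz":0,"grip":-1},
    {"tx":0,"ty":0,"tz":0,"rx":0,"ry":0,"rz":0,"grip":-1}
  ]
}}

```text
clock: 15.35
tcp_pos: [0.4648, -0.0283, 0.1242]
orientation: [-2.323, -2.111, 0.003]
contact_force: [-0.2, -0.5, 0.7]
grip_width: 0.0852
```

Call:
{"method": "drive_tool", "body": {
  "commands": [
    {"tx":0,"ty":0,"tz":0,"rx":0,"ry":0,"rz":0,"grip":1},
    {"tx":0,"ty":0,"tz":0,"rx":0,"ry":0,"rz":0,"grip":1},
    {"tx":0,"ty":0,"tz":0,"rx":0,"ry":0,"rz":0,"grip":1},
    {"tx":0,"ty":0,"tz":0,"rx":0,"ry":0,"rz":0,"grip":1},
    {"tx":0,"ty":0,"tz":0,"rx":0,"ry":0,"rz":0,"grip":1},
    {"tx":0,"ty":0,"tz":0,"rx":0,"ry":0,"rz":0,"grip":1},
    {"tx":0,"ty":0,"tz":0,"rx":0,"ry":0,"rz":0,"grip":1}
  ],
  "grip_force": 60
}}

```text
clock: 16.23
tcp_pos: [0.4654, -0.0291, 0.1257]
orientation: [-2.326, -2.111, 0.001]
contact_force: [-3.5, 0.3, 5.0]
grip_width: 0.0116
```

```bash
python3 - <<'E'
from h import *
f,o=wgrab("w9.png"); print({k:np.round(o[k],4) for k in ("moment","contact_force","orientation","tcp_pos","grip_width")})
E
```

```text
{'moment': array([ 0.0561,  0.5246, -0.0303]), 'contact_force': array([-3.4864,  0.3243,  5.0039]), 'orientation': array([-2.3264e+00, -2.1109e+00,  8.0000e-04]), 'tcp_pos': array([ 0.4654, -0.0291,  0.1257]), 'grip_width': np.float64(0.0116)}
```

View pics/w9.png

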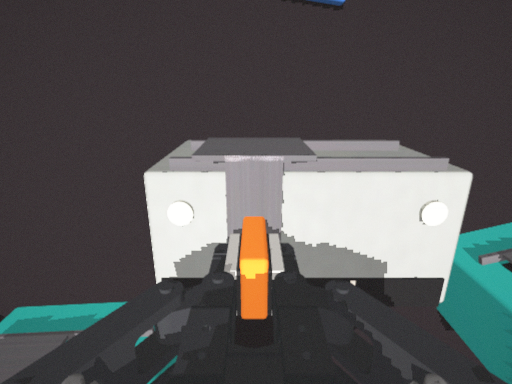

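The fingers hold the tab (11.6 mm wide, px ~(254,265)). Sliding it open 30 mm along the lamp's x.

Call:
{"method": "drive_tool", "body": {
  "commands": [
    {"tx":0.25,"ty":-0.024,"tz":0,"rx":0,"ry":0,"rz":0,"grip":1},
    {"tx":0.25,"ty":-0.024,"tz":0,"rx":0,"ry":0,"rz":0,"grip":1},
    {"tx":0.25,"ty":-0.024,"tz":0,"rx":0,"ry":0,"rz":0,"grip":1},
    {"tx":0.25,"ty":-0.024,"tz":0,"rx":0,"ry":0,"rz":0,"grip":1},
    {"tx":0.25,"ty":-0.024,"tz":0,"rx":0,"ry":0,"rz":0,"grip":1},
    {"tx":0.25,"ty":-0.024,"tz":0,"rx":0,"ry":0,"rz":0,"grip":1},
    {"tx":0,"ty":0,"tz":0,"rx":0,"ry":0,"rz":0,"grip":1},
    {"tx":0,"ty":0,"tz":0,"rx":0,"ry":0,"rz":0,"grip":1}
  ]
}}

```text
clock: 17.27
tcp_pos: [0.4938, -0.0319, 0.1257]
orientation: [-2.325, -2.11, 0.005]
contact_force: [-9.7, 1.8, 12.6]
grip_width: 0.0119
```

```bash
cat > s.py <<'E'
from h import *
import sys
k=sys.argv[1]
o=status.get_obs(); print({k:np.round(o[k],4) for k in ("clock","moment","contact_force","tcp_pos","grip_width")})
f,o=wgrab(f"w{k}.png"); g,_=grab("scene",f"s{k}.png")
ax=np.array([np.cos(np.radians(-5.5)),np.sin(np.radians(-5.5))])
for n,f in (("wrist",f),("scene",g)):
    P=pts(f,np.ones((384,512),bool)); v,u=np.nonzero(f["range_z"]>0)
    hsv=cv2.cvtColor(f["frame"],cv2.COLOR_BGR2HSV)[v,u].astype(int)
    org=(hsv[:,0]>5)&(hsv[:,0]<20)&(hsv[:,1]>150)&(abs(P[:,0]-.49)<.06)&(abs(P[:,1]+.03)<.03)&(abs(P[:,2]-.145)<.022)
    t=org&(P[:,2]>.159)
    for nn,m in (("all",org),("top",t)):
        if m.sum()>4:
            s=(P[m][:,:2]-[.4657,-.0283])@ax*1000; print(n,nn,m.sum(),'slide mm',np.percentile(s,[3,50,97]).round(1))
cv2.imwrite(f"pics/sz{k}.png",cv2.resize(g["frame"][140:280,190:340],None,fx=5,fy=4,interpolation=cv2.INTER_CUBIC))
E
python3 s.py 10
```

```text
{'clock': np.float64(17.275), 'moment': array([ 0.1741,  1.389 , -0.0371]), 'contact_force': array([-9.746 ,  1.8278, 12.5739]), 'tcp_pos': array([ 0.4938, -0.0319,  0.1257]), 'grip_width': np.float64(0.0119)}
wrist all 2294 slide mm [24.  29.7 35.2]
wrist top 1356 slide mm [24.1 29.7 35.1]
scene all 43 slide mm [23.8 30.3 36.7]
scene top 15 slide mm [23.9 30.  35.9]
```

View pics/sz10.png

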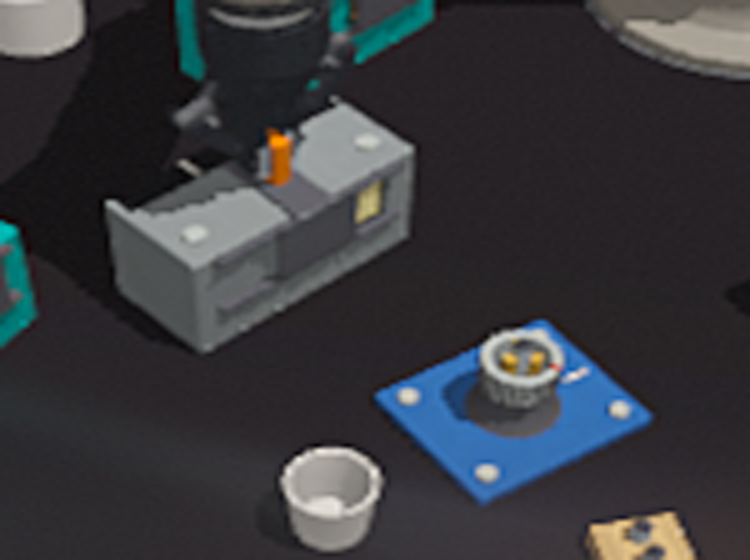

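View pics/w10.png

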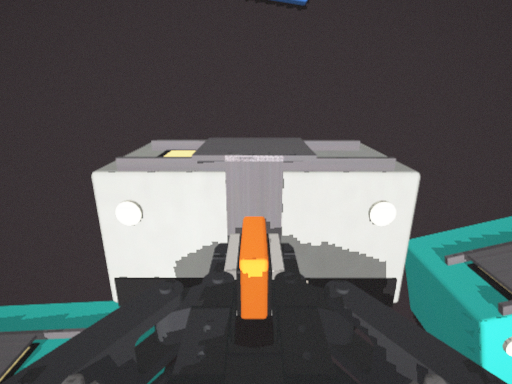

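Shutter stands at 28.5–30 mm and the window is about half lit. In the scene crop the sleeve mark (px ~(555,368)) has moved clockwise. Holding, then a last check before handing in.

Call:
{"method": "drive_tool", "body": {
  "commands": [
    {"tx":0.03,"ty":0,"tz":0,"rx":0,"ry":0,"rz":0,"grip":1},
    {"tx":0,"ty":0,"tz":0,"rx":0,"ry":0,"rz":0,"grip":1},
    {"tx":0,"ty":0,"tz":0,"rx":0,"ry":0,"rz":0,"grip":1},
    {"tx":0,"ty":0,"tz":0,"rx":0,"ry":0,"rz":0,"grip":1},
    {"tx":0,"ty":0,"tz":0,"rx":0,"ry":0,"rz":0,"grip":1},
    {"tx":0,"ty":0,"tz":0,"rx":0,"ry":0,"rz":0,"grip":1},
    {"tx":0,"ty":0,"tz":0,"rx":0,"ry":0,"rz":0,"grip":1},
    {"tx":0,"ty":0,"tz":0,"rx":0,"ry":0,"rz":0,"grip":1}
  ]
}}

```text
clock: 18.38
tcp_pos: [0.4943, -0.0319, 0.1257]
orientation: [-2.325, -2.11, 0.005]
contact_force: [-9.3, 0.9, 12.4]
grip_width: 0.0116
```

```bash
python3 s.py 11; python3 - <<'E'
from m import *
f,_=grab("scene"); f["T"]=np.array(f["T"])
c=f["frame"].astype(int); hsv=cv2.cvtColor(f["frame"],cv2.COLOR_BGR2HSV).astype(int)
red=((hsv[...,0]<10)|(hsv[...,0]>170))&(hsv[...,1]>110)
for v,u in np.argwhere(red):
    p=ray(f,u,v,.077)
    if np.hypot(p[0]-.4985,p[1]-.1735)<.03: print(u,v,hsv[v,u],p[:2].round(4),'sleeve',np.radians(165.7)-np.arctan2(p[1]-.1735,p[0]-.4985))
P=pts(f,np.ones((384,512),bool)); m=(np.hypot(P[:,0]-.4985,P[:,1]-.1735)<.03)&(P[:,2]>.088)&(P[:,2]<.12); print('tip',P[m].mean(0),P[m][:,2].max())
E
```

```text
{'clock': np.float64(18.375), 'moment': array([0.1722, 1.5566, 0.0169]), 'contact_force': array([-9.2724,  0.9317, 12.3985]), 'tcp_pos': array([ 0.4943, -0.0319,  0.1257]), 'grip_width': np.float64(0.0116)}
wrist all 2286 slide mm [24.5 30.2 35.7]
wrist top 1354 slide mm [24.5 30.2 35.7]
scene all 46 slide mm [24.2 31.4 37.8]
scene top 14 slide mm [24.7 30.6 36.3]
300 231 [  1 154 180] [0.4921 0.1906] sleeve 0.963879306660274
tip [0.5004064  0.17255872 0.09504059] 0.10192660382133101
```

```bash
python3 -c "
from h import *
o=status.get_obs();print(o['clock'],o['tcp_pos'],abs(o['qvel']).max())
print(workorder.hand_in())"
```

```text
18.525 [ 0.49430573 -0.0319317   0.12571232] 0.001805609061246723
the job is handed in; nothing more can be done
None
```

I clamped the stylus in the chuck and slid the grey lamp's shutter to half-way. I handed the job in at 18.5 s with the fingers still holding the tab; the hand-in reports no verdict.

**Sleeve:** I turned it clockwise about 72° until the wrist moment reached about 0.8 N m with no slip, then let go.
- After release the wrist camera put it at about 1.07 rad, which fits the stated settling value of 1.09.
- The last scene-camera check disagreed: a single pixel of the mark gave 0.96 rad, with an uncertainty of about 0.1 rad. I trusted the wrist reading, because the moment also rose as expected for tight jaws.
- I did not measure the force of each jaw on the stylus.

**Stylus:** the scene camera found its tip on the chuck axis to within about 2 mm, at about 100 mm height, so it stands upright.

**Shutter:** it stands at half travel.

| Check | Value |
|---|---|
| Wrist camera | 30.2 mm |
| Scene camera | 30.6–31.4 mm |
| Arm travel | 29 mm |
| Force on the wrist against the opening direction | about 9 N |
| Arm at hand-in | practically still |

**Bystanders:** the arm and fingers kept clear of them on the route taken, and the wrist forces showed no stray contact. I did not re-measure their positions at the end.

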